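# Tip the hex plug out of the fittings tray

### The job

Take the divided fittings tray by its centre post, hold it over the steel pan and tip it on the corner of the bay that holds the hex plug, so that the plug alone slides out through the gap in the rim into the pan. Keep the ring in the tray and do not touch plug or ring with the fingers. Then stand the tray flat on the bench again, beside the pan, and let go.

Things in the scene. Friction and masses are not known exactly. Their poses are not given: they have to be found in the camera images.
- tray_grip (a point): Grip point on the 18 mm square centre post of a loose white tray (0.3 kg), 72 mm above its underside, 18 mm below the post's top. x, y along tray and post sides, z up. Tray 140 x 140 mm, floor 5 mm; rim and dividers (on x = 0 and y = 0) 4 mm thick, 22 mm high from the underside: four bays. At each corner (x, y = +-70) the rim is missing for 34 mm along both sides, no sill: each bay's outlet.
- plug: Part to tip out: steel hex plug, head 30 mm across corners, 10 mm thick, round stub 16 mm dia., 10 mm high on top; 45 g, flat in the middle of one bay. Origin: centre of underside, z along stub. Bays are slippery: parts slide from 9 to 14 degrees of tilt; tipped 40 degrees straight towards its corner a bay empties, while parts in other bays slide away from their gaps. Carry level, no jerks.
- ring: Part to stay: flat steel ring, outside diameter 34 mm, hole 20 mm, 8 mm thick, 30 g; loose in the middle of a bay next to the plug's (the other two bays are empty). Origin: centre of its underside, z along its axis.
- pan: Round open steel pan fixed to the bench, 176 mm across the rim, 164 mm across its foot, 45 mm high, wall and floor 3 mm. Origin at the centre of its underside on the bench, z up.

How it is judged:
On the way, in this order (a step that is already met when the one before it is completed fails the run):
1. the tray is off the bench over the pan and begins to tip (more than 5 degrees), its centre post within 200 mm of the pan's centre (angle between tray_grip's own z axis and vertical above 0.09 rad and height (world z) of tray_grip above 0.1 m and horizontal distance between tray_grip and pan below 0.2 m).
2. the plug is in the pan while the ring is still in the tray (horizontal distance between plug and pan below 0.085 m and height (world z) of plug below 0.045 m and not (x of plug in the frame of tray_grip between -0.078 and 0.078 m and y of plug in the frame of tray_grip between -0.078 and 0.078 m and z of plug in the frame of tray_grip between -0.075 and -0.045 m) and x of ring in the frame of tray_grip between -0.068 and 0.068 m and y of ring in the frame of tray_grip between -0.068 and 0.068 m and z of ring in the frame of tray_grip between -0.075 and -0.05 m), for 0.2 s.
At the end, for the whole second after the job is handed in: The hex plug lies at rest in the pan (centre within 85 mm of the pan's centre, lower than the rim); the ring lies on the tray's floor inside the rim; the tray stands flat on the bench (within 6 degrees) beside the pan, released (horizontal distance between plug and pan below 0.085 m and height (world z) of plug below 0.045 m and linear speed of plug below 0.02 m/s and x of ring in the frame of tray_grip between -0.068 and 0.068 m and y of ring in the frame of tray_grip between -0.068 and 0.068 m and z of ring in the frame of tray_grip between -0.075 and -0.05 m and height (world z) of tray_grip between 0.064 and 0.08 m and angle between tray_grip's own z axis and vertical below 0.1 rad and horizontal distance between tray_grip and pan above 0.12 m); the robot touches nothing.
It fails at once if the fingers touch the plug or the ring (contact force between the fingers and plug above 0.5 N or contact force between the fingers and ring above 0.5 N).
It fails at once if the ring leaves the tray (distance between ring and tray_grip above 0.14 m).
It also fails if it takes over 64 s, if anything falls off the work surface, if the arm or the gripper's body presses on something with over 40 N, if the wrist force passes 120 N, or if a joint passes its speed limit or range.

### The arm

A 7-joint arm with a two-finger parallel gripper is mounted at the origin on the work surface. World frame = base frame: x ahead of the robot, y to its left, z up, the work surface at z = 0. Lengths are in m, angles in rad, forces in N, time in s.
With the tool pointing down it reaches from about 0.425 to 0.825 m from the base axis. Payload 3.6 kg.
Tool frame: the origin (TCP) lies at the very end of the fingers, on their centre line; the grasp point (between the pads) lies 19 mm behind it (manip.tcp_to_grasp is the distance from the TCP to the grasp point, in m); x points along the fingers, z is the direction in which the jaws open and shut, and the axes are right-handed (so a half turn about x gives the same grasp; the last joint's range is limited). The gripper opens to 93 mm and grips with 3 to 60 N. Pads are 15 mm wide; open, the fingers measure 128 mm over their backs; the gripper's body (75 mm by 188 mm) begins 65 mm behind the grasp point.
Start: joints at [-1.367, 0.615, -0.013, 1.423, 0.008, 1.103, -0.04], TCP at [0.148, 0.633, 0.219] pointing down, gripper open.
Joint ranges: [-3.12, 3.12], [-0.3, 2.06], [-1.34, 1.32], [0.26, 2.42], [-1.36, 4.5], [0.01, 1.98], [-2.84, 2.84]. Speed limits (rad/s): [2.79, 2.79, 3.14, 3.14, 3.14, 3.14, 3.14].

### API

Orientations are given as a 3x3 rotation matrix whose columns are the frame's x, y, z axes.
In Python, from plant import manip, imaging, workorder gives the robot as it stands.
- The arm moves only by the shell command python3 -m handwheel 'ROWS' [OPENING] [FORCE]. ROWS is JSON, a list of rows, each a list of 2 entries, a list of its own where there are three numbers: the shift along the tool's x, y, z in m, then the turn about the tool's x in degrees. A call has 1 to 20 rows; each row is the pose to reach, as a shift and turn from the pose commanded when the call began, along the tool's axes at that moment; what a row does not reach only later rows make up. A row lasts 1/12 s, in which the tool goes at most 41.7 mm and 7.16 degrees, less where a joint would pass 70% of its speed; a pose out of reach is approached as far as the arm can. A call with a gripper value outside its range is refused whole. OPENING is the finger opening in m, from 0 to 0.093, set as the call begins (- or left out, the last holds). The fingers move at their own pace and stop on an object; FORCE is the grip in N (left out, the last holds). Time passes only in rows, so rows that repeat a pose let the fingers close. It gives the time, the measured TCP pose, the force and the opening at its end, in the units of the state.
- manip.sense(): the state, without advancing time (a new reading comes with each control period).
- imaging.read_camera(name): name is "side" or "top"; returns the picture (384x512x3 uint8, red, green, blue); there is no depth.
- imaging.camera_info(name): a dict with "fx", "fy", "cx", "cy" (pixels), "rvec" (rotation vector, rad) and "tvec" (3), from world to camera coordinates, as OpenCV has them. Camera axes: x right, y down, z forward; pixel columns grow to the right and rows downward; lengths in m; the calibration is good to about 2 mm. A picture is of the moment at which its call begins. camera_info takes no time and is no camera call.
- workorder.hand_in(): hands the job in, once; it reports no verdict.
The state is a dict: "time": time; "q": joint angles; "dq": joint speeds; "joint_torque": joint torques, N m; "eef_pos": TCP position; "ee_rot": TCP orientation; "force": force on the tool from outside, world axes, zero at the start; "moment": the same for the moment, N m; "finger_gap": finger opening in m.
Only numpy, scipy, OpenCV 4.12 (cv2) and the standard library are available. Lean on these libraries where they do the work, as an engineer would, in place of code of your own. Each camera call takes 0.05 s, during which the arm holds its last target.

## Working session

There is one attempt and no reset: what is moved stays moved. The work goes in short steps, Python scripts to look and compute and a shell command to move; the robot and the scene stay as the last step left them, time stands still between calls to the robot, and variables do not carry over. Pictures are saved under pics/ and viewed, and the job is handed in when it is done.

```bash
ls; mkdir -p pics
python3 - <<'E'
from plant import manip, imaging
import cv2,json
for n in ["side","top"]:
    im=imaging.read_camera(n); cv2.imwrite(f"pics/{n}0.png",im[:,:,::-1]); print(imaging.camera_info(n))
s=manip.sense(); print(s, manip.tcp_to_grasp)
E
```

```text
pics
{'fx': 412.59456370253656, 'fy': 412.59456370253656, 'cx': 255.88979062598634, 'cy': 196.08720690546403, 'rvec': array([ 0.81389584, -2.46562229,  1.2451264 ]), 'tvec': array([0.41983647, 0.25227338, 0.53506724])}
{'fx': 486.31892603764317, 'fy': 486.31892603764317, 'cx': 255.67094625149642, 'cy': 183.63153737514696, 'rvec': array([ 2.17640831, -2.1667104 ,  0.05336082]), 'tvec': array([0.0201429 , 0.51669561, 0.85409321])}
{'time': 0.1, 'q': array([-1.36751157,  0.61586907, -0.01261885,  1.42470994,  0.00813408,
        1.10335465, -0.04041101]), 'dq': array([-5.08820151e-04, -2.46671718e-03, -1.13711439e-03, -2.41030923e-03,
        5.83637548e-05,  4.15303569e-04,  2.16668896e-03]), 'joint_torque': array([ 1.53825211e-03, -4.60040975e+01,  2.10044193e-01, -1.66245854e+01,
       -6.11729873e-02,  1.68757379e-02,  1.11767004e-04]), 'eef_pos': array([0.14788852, 0.63224577, 0.21757627]), 'ee_rot': array([[-4.66585746e-04, -9.73731752e-01,  2.27697733e-01],
       [-2.24223892e-03,  2.27698205e-01,  9.73729172e-01],
       [-9.99997377e-01, -5.62245673e-05, -2.28957997e-03]]), 'force': array([-0.08432068,  0.46914081,  0.01622061]), 'moment': array([-0.0020119 ,  0.05499839,  0.02053444]), 'finger_gap': 0.09293559680330449} 0.0188
```

View pics/side0.png

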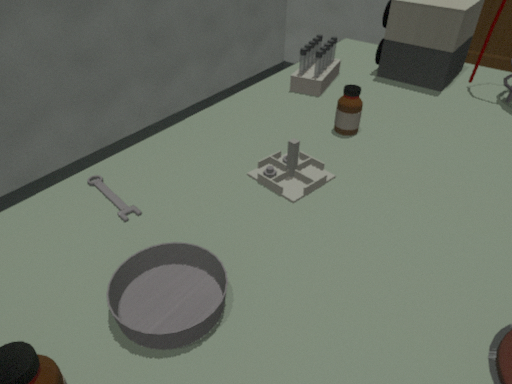

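View pics/top0.png

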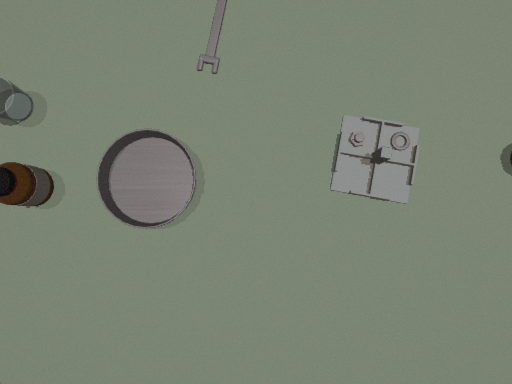

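```bash
cat > h.py <<'E'
import numpy as np, cv2
from plant import manip, imaging
def cam(n):
    c=imaging.camera_info(n); K=np.array([[c['fx'],0,c['cx']],[0,c['fy'],c['cy']],[0,0,1]])
    return K,cv2.Rodrigues(np.array(c['rvec']))[0],np.array(c['tvec']).reshape(3)
def ray(n,uv):
    K,R,t=cam(n); d=R.T@np.linalg.solve(K,[uv[0],uv[1],1.]); return -R.T@t,d/np.linalg.norm(d)
def plane(n,uv,z):
    o,d=ray(n,uv); return o+d*(z-o[2])/d[2]
def tri(a,b):
    o1,d1=ray('side',a);o2,d2=ray('top',b)
    s=np.linalg.lstsq(np.c_[d1,-d2],o2-o1,rcond=None)[0]
    p=o1+s[0]*d1;q=o2+s[1]*d2; return (p+q)/2,np.linalg.norm(p-q)
def proj(n,p):
    K,R,t=cam(n); x=K@(R@np.asarray(p)+t); return x[:2]/x[2]
def big(im,box,k,fn):
    x0,y0,x1,y1=box; cv2.imwrite(fn,cv2.resize(im[y0:y1,x0:x1,::-1],None,fx=k,fy=k,interpolation=cv2.INTER_CUBIC))
E
python3 - <<'E'
from h import *
t=imaging.read_camera('top'); s=imaging.read_camera('side')
big(t,(325,105,430,210),6,'pics/t1.png'); big(s,(240,130,345,205),7,'pics/s1.png')
print(plane('top',(379,157),0.0),plane('top',(148,179),0.045), ray('top',(256,184)), ray('side',(256,196)))
E
```

```text
[ 0.5677688  -0.20282009  0.        ] [0.52218037 0.21079585 0.045     ] (array([4.51977987e-01, 4.97723643e-04, 8.90264543e-01]), array([ 0.07322798,  0.02445211, -0.99701542])) (array([0.18412444, 0.47710098, 0.51446508]), array([ 0.46189379, -0.65488524, -0.59814668]))
```

```bash
python3 -m handwheel 2>&1 | head
```

```text
invalid input
```

View pics/t1.png

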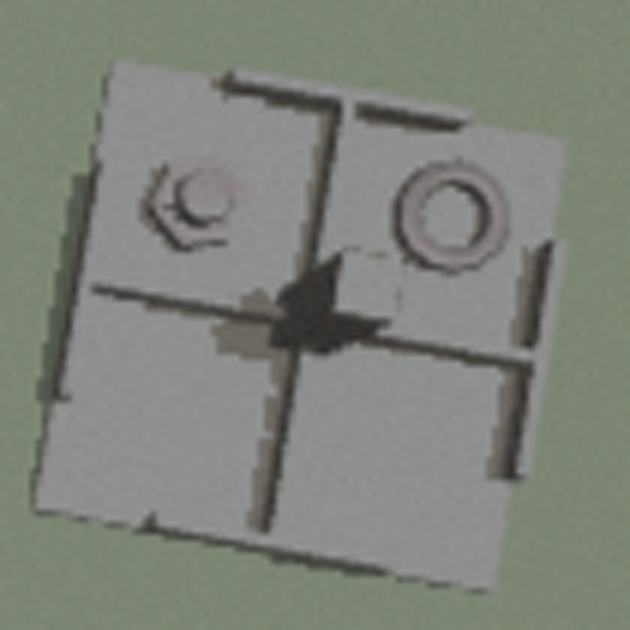

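View pics/s1.png

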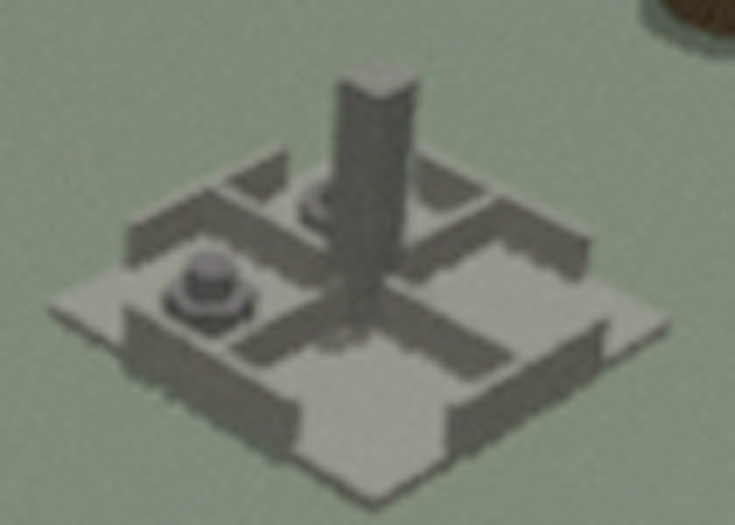

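Run:
```python
from h import *
T=lambda x,y:((x+.5)/6-.5+325,(y+.5)/6-.5+105)
S=lambda x,y:((x+.5)/7-.5+240,(y+.5)/7-.5+130)
tc=[(112,62),(567,137),(493,590),(35,512)]
P=[plane('top',T(*c),0.005) for c in tc]
for p in P: print(p.round(4))
for i in range(4): d=P[(i+1)%4]-P[i]; print(np.linalg.norm(d).round(4),np.degrees(np.arctan2(d[1],d[0])).round(2))
print('centre',np.mean(P,0))
print('post top',tri(S(378,80),T(369,277)))
# corners tri: side left (50,312)?,bottom(375,510),right(668,325)
for st in [(50,305),(375,500),(668,318)]:
    print(st,[ (k,tri(S(*st),T(*c))) for k,c in enumerate(tc) if tri(S(*st),T(*c))[1]<.01])
print('plug stub top',tri(S(210,262),T(207,193)),'ring',plane('top',T(452,216),.013))
# pan
for n,bx in (('top',0),('side',0)):
    im=imaging.read_camera(n)
    hsv=cv2.cvtColor(im,cv2.COLOR_RGB2HSV); 
    print(n,[hsv[v,u] for u,v in (((148,179),(256,300),(375,180)) if n=='top' else ((170,300),(300,330),(290,190)))])
```

```text
[ 0.6448 -0.1374  0.005 ]
[ 0.6217 -0.2752  0.005 ]
[ 0.4837 -0.2504  0.005 ]
[ 0.5067 -0.1131  0.005 ]
0.1397 -99.54
0.1402 169.82
0.1392 80.49
0.1402 -9.98
centre [ 0.56422327 -0.194031    0.005     ]
post top (array([ 0.5658215 , -0.19514001,  0.08759518]), np.float64(0.002248281447876952))
(50, 305) [(0, (array([ 0.64476566, -0.13764545,  0.00437801]), np.float64(0.00043236434245743526)))]
(375, 500) [(3, (array([ 0.5070073 , -0.11292279,  0.00514963]), np.float64(0.0007266987768896726)))]
(668, 318) [(2, (array([ 0.4835048 , -0.25037356,  0.00542633]), np.float64(0.00040537095790875124)))]
plug stub top (array([ 0.60067824, -0.16220021,  0.0254349 ]), np.float64(0.00033353269068913115)) ring [ 0.59604476 -0.23783889  0.013     ]
top [array([  4,  14, 127], dtype=uint8), array([ 47,  31, 132], dtype=uint8), array([ 50,   5, 145], dtype=uint8)]
side [array([174,  11, 115], dtype=uint8), array([ 48,  33, 139], dtype=uint8), array([ 39,  17, 152], dtype=uint8)]
```

Run:
```python
from h import *
im=imaging.read_camera('top'); hsv=cv2.cvtColor(im,cv2.COLOR_RGB2HSV).astype(int)
m=((hsv[...,1]<22)|(hsv[...,0]<25)|(hsv[...,0]>100)).astype(np.uint8); m[:, :80]=0; m[:,220:]=0; m[:110]=0;m[250:]=0
m=cv2.morphologyEx(m,cv2.MORPH_CLOSE,np.ones((5,5)));m=cv2.morphologyEx(m,cv2.MORPH_OPEN,np.ones((5,5)))
c=max(cv2.findContours(m,0,1)[0],key=cv2.contourArea)[:,0]
W=np.array([plane('top',p,0.045) for p in c]); (x,y),r=cv2.minEnclosingCircle(W[:,:2].astype(np.float32)); print('rim',x,y,r)
A=np.c_[2*W[:,:2],np.ones(len(W))]; s=np.linalg.lstsq(A,(W[:,:2]**2).sum(1),rcond=None)[0]; print(s[:2],np.sqrt(s[2]+s[0]**2+s[1]**2))
v=im.copy(); cv2.drawContours(v,[c[:,None]],-1,(255,0,0),1); big(v,(80,110,220,250),4,'pics/pan.png')
s=imaging.read_camera('side').copy()
for a in np.linspace(0,6.28,60):
    for z,rr in((.045,.088),(0,.082)):
        u=proj('side',(x+rr*np.cos(a),y+rr*np.sin(a),z)); cv2.circle(s,(int(round(u[0])),int(round(u[1]))),0,(255,0,0),-1)
big(s,(90,230,250,350),4,'pics/pans.png')
```

```text
rim 0.5243436694145203 0.21488146483898163 0.08851412683725357
[0.52440995 0.21504033] 0.08708152415293965
```

View pics/pan.png

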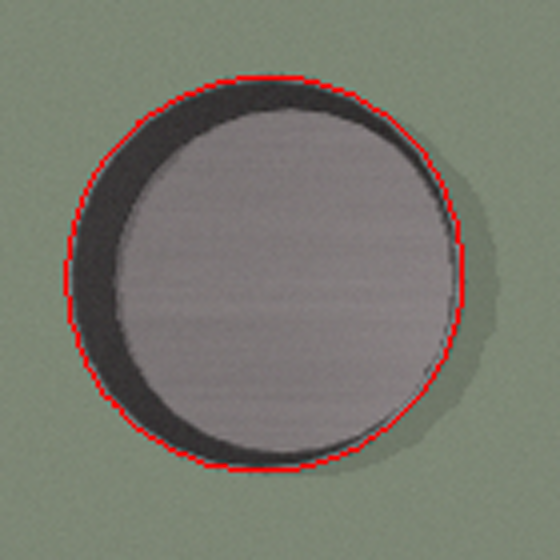

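View pics/pans.png

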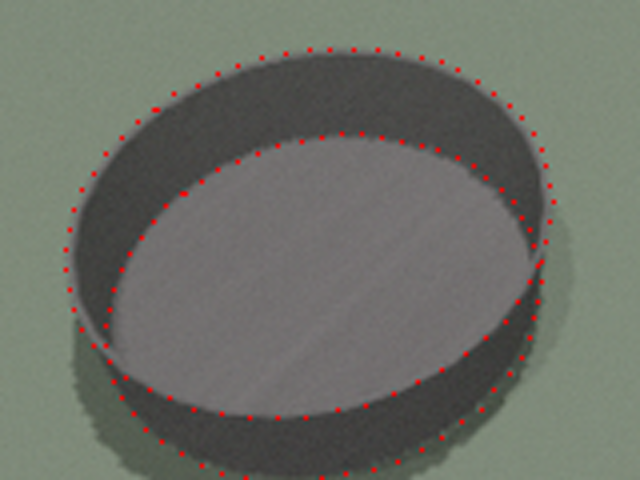

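```bash
python3 -m handwheel '[[[-0.1,-0.465,-0.336],0],[[-0.1,-0.465,-0.336],0],[[-0.1,-0.465,-0.336],0],[[-0.1,-0.465,-0.336],0],[[-0.1,-0.465,-0.336],0],[[-0.1,-0.465,-0.336],0],[[-0.1,-0.465,-0.336],0],[[-0.1,-0.465,-0.336],0],[[-0.1,-0.465,-0.336],0],[[-0.1,-0.465,-0.336],0],[[-0.1,-0.465,-0.336],0],[[-0.1,-0.465,-0.336],0],[[-0.1,-0.465,-0.336],0],[[-0.1,-0.465,-0.336],0],[[-0.1,-0.465,-0.336],0],[[-0.1,-0.465,-0.336],0],[[-0.1,-0.465,-0.336],0]]' 0.093 10; python3 -c "
from h import *
s=manip.sense();print(s['time'],s['q'].round(3),s['ee_rot'].round(3))"
```

```text
time: 1.82
eef_pos: [0.5238, 0.2005, 0.3185]
ee_rot: [[-0.001, -0.974, 0.227], [0.001, 0.227, 0.974], [-1.0, 0.001, 0.001]]
force: [-0.4, 1.5, -0.6]
finger_gap: 0.0933
1.8167 [-0.47   0.393  0.099  1.528 -0.042  1.223  0.978] [[-0.001 -0.974  0.227]
 [ 0.001  0.227  0.974]
 [-1.     0.001  0.001]]
```

```bash
python3 -m handwheel '[[[0,-0.45,0.1],0],[[0,-0.45,0.1],0],[[0,-0.45,0.1],0],[[0,-0.45,0.1],0],[[0,-0.45,0.1],0],[[0,-0.45,0.1],0],[[0,-0.45,0.1],0],[[0,-0.45,0.1],0],[[0,-0.45,0.1],0],[[0,-0.45,0.1],0],[[0,-0.45,0.1],0]]'; python3 -c "
from h import *
s=manip.sense();print(s['time'],s['q'].round(3),s['dq'].round(2))"
```

```text
time: 2.73
eef_pos: [0.8219, 0.1834, 0.2949]
ee_rot: [[-0.017, -0.965, 0.263], [0.084, 0.261, 0.962], [-0.996, 0.038, 0.077]]
force: [0.3, -1.0, -0.4]
finger_gap: 0.0927
2.7333 [-0.302  1.095  0.818  0.29  -0.826  1.848  1.197] [ 0.02  0.27  2.04 -0.09 -2.18  0.15  0.29]
```

```bash
python3 -m handwheel '[[[0,0.25,-0.06],0],[[0,0.25,-0.06],0],[[0,0.25,-0.06],0],[[0,0.25,-0.06],0]]'; python3 -c "
from h import *
s=manip.sense();print(s['time'],s['q'].round(3),s['dq'].round(2))"
```

```text
time: 3.07
eef_pos: [0.7034, 0.189, 0.2983]
ee_rot: [[-0.016, -0.965, 0.262], [0.081, 0.26, 0.962], [-0.997, 0.037, 0.074]]
force: [0.4, 0.7, 0.5]
finger_gap: 0.0935
3.0667 [-0.606  0.831  0.906  1.031 -0.7    1.554  1.445] [-1.02 -0.89  0.29  2.19  0.38 -0.9   0.57]
```

```bash
cat > st.py <<'E'
from h import *
s=manip.sense();R=s['ee_rot'];x=R[:,0]
print('t',round(s['time'],2),'pos',s['eef_pos'].round(4),'q',s['q'].round(2),'dq',s['dq'].round(2),'tilt %.2f az %.1f'%(np.degrees(np.arccos(-x[2])),np.degrees(np.arctan2(x[1],x[0]))),'jaw az %.1f el %.2f'%(np.degrees(np.arctan2(R[1,2],R[0,2])),np.degrees(np.arcsin(R[2,2]))), 'gap',round(s['finger_gap'],4),'F',s['force'].round(1))
print(R.round(4).tolist())
E
python3 -m handwheel '[[[0,-0.41,0],0],[[0,-0.41,0],0],[[0,-0.41,0],0],[[0,-0.41,0],0],[[0,-0.41,0],0],[[0,-0.41,0],0],[[0,-0.41,0],0],[[0,-0.41,0],0]]'>/dev/null; python3 st.py
```

```text
t 3.73 pos [0.8602 0.1149 0.2536] q [-0.23  1.2   1.32  0.26 -1.32  1.85  1.32] dq [ 0.16  0.12  0.    0.    0.04 -0.15  0.16] tilt 5.14 az 81.2 jaw az 74.8 el 5.11 gap 0.093 F [0.5 0.1 0.5]
[[0.0137, -0.9653, 0.2607], [0.0886, 0.2608, 0.9613], [-0.996, 0.0099, 0.0891]]
```

```bash
python3 -m handwheel '[[[0,-0.041,-0.008],0]]'>/dev/null; python3 st.py; python3 -m handwheel '[[[0,-0.3,0],0]]'>/dev/null; python3 st.py;python3 -m handwheel '[[[0,-0.3,0],0]]'>/dev/null; python3 st.py
```

```text
t 3.82 pos [0.8725 0.0958 0.2449] q [-0.2   1.21  1.32  0.26 -1.33  1.82  1.34] dq [ 0.33  0.13  0.01  0.01 -0.05 -0.4   0.3 ] tilt 5.56 az 67.8 jaw az 74.9 el 5.51 gap 0.0929 F [ 0.3 -0.1 -0.6]
[[0.0366, -0.9652, 0.2589], [0.0896, 0.2612, 0.9611], [-0.9953, -0.012, 0.0961]]
t 3.9 pos [0.885  0.0778 0.236 ] q [-0.18  1.22  1.32  0.27 -1.33  1.79  1.36] dq [ 0.2   0.13  0.    0.   -0.08 -0.41  0.18] tilt 6.26 az 55.0 jaw az 74.5 el 5.90 gap 0.0928 F [ 0.1 -0.9 -0.3]
[[0.0625, -0.9621, 0.2655], [0.0893, 0.2704, 0.9586], [-0.994, -0.0362, 0.1028]]
t 3.98 pos [0.8966 0.0656 0.228 ] q [-0.17  1.23  1.32  0.26 -1.34  1.75  1.37] dq [ 0.18  0.12 -0.   -0.01 -0.09 -0.39  0.17] tilt 7.27 az 46.2 jaw az 74.6 el 6.40 gap 0.0928 F [ 0.3 -0.1  0.5]
[[0.0876, -0.9603, 0.2647], [0.0913, 0.2723, 0.9579], [-0.992, -0.0597, 0.1116]]
```

```bash
python3 - <<'E'
from h import *
for p in [(347,132),(313,90),(385,75),(420,82),(472,80),(502,100)]: print(p,plane('side',p,0).round(3))
E
python3 - <<'E'
from h import *
R=manip.sense()['ee_rot']; print((R.T@np.array([-.177,-.416,.08])).round(3))
E
```

```text
(347, 132) [ 0.556 -0.463  0.   ]
(313, 90) [ 0.77  -0.656  0.   ]
(385, 75) [ 0.638 -0.931  0.   ]
(420, 82) [ 0.52  -0.943  0.   ]
(472, 80) [ 0.383 -1.075  0.   ]
(502, 100) [ 0.267 -0.955  0.   ]
[-0.133  0.052 -0.436]
```

```bash
python3 -m handwheel '[[[-0.133,0.052,-0.436],0],[[-0.133,0.052,-0.436],0],[[-0.133,0.052,-0.436],0],[[-0.133,0.052,-0.436],0],[[-0.133,0.052,-0.436],0],[[-0.133,0.052,-0.436],0],[[-0.133,0.052,-0.436],0],[[-0.133,0.052,-0.436],0],[[-0.133,0.052,-0.436],0],[[-0.133,0.052,-0.436],0],[[-0.133,0.052,-0.436],0],[[-0.133,0.052,-0.436],0]]'>/dev/null; python3 st.py
```

```text
t 4.98 pos [ 0.7122 -0.3607  0.3106] q [ 0.19  1.04  1.29  0.71 -1.14  1.81  2.14] dq [-0.07  0.01 -0.02 -0.02 -0.05  0.02 -0.03] tilt 6.99 az 44.8 jaw az 73.5 el 6.13 gap 0.0931 F [-1.3 -1.3  0.3]
[[0.0864, -0.9554, 0.2823], [0.0857, 0.2894, 0.9534], [-0.9926, -0.0582, 0.1069]]
```

```bash
python3 -m handwheel '[[[-0.01,-0.1,-0.02],0],[[-0.01,-0.1,-0.02],0],[[-0.01,-0.1,-0.02],0]]'>/dev/null; python3 st.py; for i in 1 2; do python3 -m handwheel '[[[-0.005,-0.3,-0.055],0]]'>/dev/null; python3 st.py; done
```

```text
t 5.23 pos [ 0.7726 -0.376   0.308 ] q [ 0.37  1.14  1.31  0.26 -1.36  1.88  1.89] dq [ 0.19  0.29  0.66 -0.04 -0.06  0.11 -0.38] tilt 8.59 az 37.7 jaw az 74.5 el 6.89 gap 0.093 F [34.1 41.1 12.7]
[[0.1181, -0.9569, 0.2655], [0.0913, 0.2767, 0.9566], [-0.9888, -0.0887, 0.12]]
t 5.32 pos [ 0.7799 -0.3879  0.2957] q [ 0.38  1.15  1.31  0.27 -1.36  1.84  1.89] dq [-0.04  0.13 -0.11 -0.02 -0.05 -0.49  0.02] tilt 8.79 az 28.7 jaw az 73.7 el 6.24 gap 0.0933 F [-2.5 -0.5 -1. ]
[[0.134, -0.9511, 0.2784], [0.0734, 0.2897, 0.9543], [-0.9883, -0.1074, 0.1086]]
t 5.4 pos [ 0.7941 -0.3879  0.2887] q [ 0.37  1.16  1.3   0.27 -1.36  1.8   1.89] dq [-0.04  0.1  -0.09 -0.04 -0.02 -0.44 -0.01] tilt 9.99 az 21.9 jaw az 74.3 el 6.14 gap 0.0929 F [-0.1  0.3  0.3]
[[0.1609, -0.9494, 0.2697], [0.0648, 0.2828, 0.957], [-0.9848, -0.1365, 0.107]]
```

```bash
for i in 1 2 3; do python3 -m handwheel '[[[-0.03,-0.2,-0.2],0]]'>/dev/null; python3 st.py|head -1; done
```

```text
t 5.48 pos [ 0.7961 -0.4034  0.2838] q [ 0.39  1.17  1.29  0.26 -1.36  1.78  1.92] dq [ 0.35  0.06 -0.08  0.    0.02 -0.31  0.32] tilt 11.01 az 17.9 jaw az 75.0 el 6.03 gap 0.0932 F [ 0.6  0.3 -0.2]
t 5.57 pos [ 0.7914 -0.4297  0.2799] q [ 0.42  1.17  1.29  0.26 -1.36  1.75  1.94] dq [ 0.34  0.06 -0.09  0.01  0.01 -0.31  0.28] tilt 11.89 az 12.6 jaw az 74.7 el 5.63 gap 0.0926 F [ 0.7 -0.7  0.5]
t 5.65 pos [ 0.7872 -0.4538  0.2766] q [ 0.45  1.18  1.28  0.26 -1.36  1.73  1.96] dq [ 0.31  0.05 -0.09  0.   -0.   -0.31  0.27] tilt 12.89 az 8.3 jaw az 74.5 el 5.28 gap 0.0928 F [-0.3 -0.9  0.3]
```

```bash
for i in 1 2 3 4; do python3 -m handwheel '[[[-0.03,-0.25,-0.2],0]]'>/dev/null; python3 st.py|head -1; done
```

```text
t 5.73 pos [ 0.7854 -0.4738  0.2738] q [ 0.47  1.18  1.27  0.27 -1.36  1.7   1.98] dq [ 0.22  0.05 -0.09 -0.01 -0.01 -0.34  0.2 ] tilt 14.01 az 4.3 jaw az 74.2 el 4.89 gap 0.0933 F [-0.7  0.3 -0.5]
t 5.82 pos [ 0.7849 -0.491   0.272 ] q [ 0.49  1.18  1.26  0.26 -1.36  1.67  2.  ] dq [ 0.21  0.04 -0.09 -0.01 -0.01 -0.33  0.2 ] tilt 15.22 az 1.0 jaw az 74.2 el 4.51 gap 0.0928 F [0.4 0.4 0.8]
t 5.9 pos [ 0.784  -0.5077  0.2711] q [ 0.5   1.19  1.26  0.26 -1.36  1.64  2.01] dq [ 0.21  0.03 -0.09 -0.01 -0.   -0.32  0.19] tilt 16.46 az -1.9 jaw az 74.1 el 4.08 gap 0.0927 F [ 0.6 -0.2 -0.3]
t 5.98 pos [ 0.7827 -0.5242  0.2711] q [ 0.52  1.19  1.25  0.26 -1.36  1.62  2.03] dq [ 0.2   0.02 -0.09 -0.   -0.   -0.31  0.18] tilt 17.73 az -4.6 jaw az 74.0 el 3.63 gap 0.093 F [-0.5 -0.4 -0.4]
```

```bash
for i in 1 2 3 4 5; do python3 -m handwheel '[[[-0.03,-0.25,-0.14],0]]'>/dev/null; python3 st.py|head -1; done
```

```text
t 6.07 pos [ 0.7834 -0.537   0.2728] q [ 0.53  1.19  1.24  0.27 -1.36  1.59  2.04] dq [ 0.1  -0.01 -0.07 -0.01 -0.01 -0.31  0.09] tilt 19.02 az -7.2 jaw az 73.6 el 3.15 gap 0.0929 F [-0.5  0.  -0.3]
t 6.15 pos [ 0.7862 -0.5465  0.2766] q [ 0.54  1.19  1.24  0.26 -1.36  1.57  2.04] dq [ 0.09 -0.02 -0.07 -0.01 -0.01 -0.3   0.09] tilt 20.44 az -9.2 jaw az 73.6 el 2.68 gap 0.0933 F [ 0.2 -0.3 -0.2]
t 6.23 pos [ 0.7883 -0.5563  0.2812] q [ 0.55  1.18  1.23  0.26 -1.36  1.54  2.05] dq [ 0.1  -0.03 -0.07 -0.01 -0.01 -0.3   0.09] tilt 21.88 az -11.1 jaw az 73.5 el 2.18 gap 0.0934 F [0.  0.2 0.3]
t 6.32 pos [ 0.7896 -0.5665  0.2868] q [ 0.55  1.18  1.23  0.26 -1.36  1.52  2.06] dq [ 0.1  -0.04 -0.06 -0.01 -0.   -0.29  0.09] tilt 23.32 az -12.9 jaw az 73.3 el 1.65 gap 0.0931 F [-0.3  0.3 -0.4]
t 6.4 pos [ 0.7903 -0.5768  0.2932] q [ 0.56  1.18  1.22  0.26 -1.36  1.49  2.07] dq [ 0.1  -0.05 -0.06 -0.   -0.   -0.27  0.09] tilt 24.76 az -14.5 jaw az 73.0 el 1.12 gap 0.0926 F [-0.  -0.5 -0.2]
```

```bash
for i in 1 2; do python3 -m handwheel '[[[-0.03,-0.25,0.3],0]]'>/dev/null; python3 st.py; done
```

```text
t 6.48 pos [ 0.802  -0.561   0.3005] q [ 0.53  1.17  1.24  0.28 -1.35  1.49  2.02] dq [-0.6  -0.11  0.22 -0.05 -0.05 -0.04 -0.56] tilt 24.93 az -16.6 jaw az 71.5 el 0.87 gap 0.093 F [-2.9 -2.4 -0.9]
[[0.4039, -0.8582, 0.3168], [-0.1204, 0.2934, 0.9484], [-0.9068, -0.4212, 0.0152]]
t 6.57 pos [ 0.83   -0.5223  0.3127] q [ 0.48  1.16  1.26  0.27 -1.36  1.48  1.98] dq [-0.61 -0.11  0.21 -0.08 -0.04 -0.08 -0.5 ] tilt 25.73 az -16.0 jaw az 72.2 el 0.86 gap 0.0933 F [1.7 0.7 0.3]
[[0.4174, -0.856, 0.3051], [-0.1196, 0.2811, 0.9522], [-0.9008, -0.4339, 0.015]]
```

Run:
```python
from h import *
s=manip.sense();R=s['ee_rot'];x=R[:,0]
tgt=np.array([.564,-.194,.072])+.0188*x-0.13*x
print(tgt,(R.T@(tgt-s['eef_pos'])).round(4))
# turn for jaw horizontal at az ~254
from scipy.spatial.transform import Rotation as Ro
for th in np.arange(170,190,1.): 
    Rn=R@Ro.from_euler('x',th,degrees=True).as_matrix()
    if abs(Rn[2,2])<.01: print(th,np.degrees(np.arctan2(Rn[1,2],Rn[0,2])),Rn[2,2])
```

```text
[ 0.51758393 -0.18070199  0.17217061] [-0.0447  0.4245  0.2279]
177.0 -105.06512448070737 0.007753132658245098
178.0 -105.96595778695179 0.00017526504841213313
179.0 -106.86678870036371 -0.007402655948852601
```

```bash
python3 -m handwheel '[[[-0.045,0.424,0.228],90],[[-0.045,0.424,0.228],90],[[-0.045,0.424,0.228],90],[[-0.045,0.424,0.228],90],[[-0.045,0.424,0.228],90],[[-0.045,0.424,0.228],90],[[-0.045,0.424,0.228],90],[[-0.045,0.424,0.228],90],[[-0.045,0.424,0.228],90],[[-0.045,0.424,0.228],90],[[-0.045,0.424,0.228],90],[[-0.045,0.424,0.228],90],[[-0.045,0.424,0.228],90],[[-0.045,0.424,0.228],90],[[-0.045,0.424,0.228],90]]'>/dev/null; python3 st.py
```

```text
t 7.82 pos [ 0.5147 -0.1739  0.1722] q [-0.38  0.55  1.01  2.2  -1.36  0.55  1.33] dq [ 0.02  0.07  0.1  -0.13 -0.02  0.08  0.15] tilt 25.56 az -14.4 jaw az -17.7 el 25.53 gap 0.0928 F [-0.1  0.2  0.7]
[[0.4179, 0.294, 0.8596], [-0.1075, 0.9555, -0.2746], [-0.9021, 0.0223, 0.4309]]
```

```bash
python3 -m handwheel '[[[0,0,0],88],[[0,0,0],88],[[0,0,0],88],[[0,0,0],88],[[0,0,0],88],[[0,0,0],88],[[0,0,0],88],[[0,0,0],88],[[0,0,0],88],[[0,0,0],88],[[0,0,0],88],[[0,0,0],88],[[0,0,0],88],[[0,0,0],88]]'>/dev/null; python3 st.py
python3 - <<'E'
from h import *
s=manip.sense();R=s['ee_rot'];x=R[:,0]
tgt=np.array([.564,-.194,.072])+.0188*x
print(tgt,(R.T@(tgt-s['eef_pos'])).round(4))
t=imaging.read_camera('top'); s=imaging.read_camera('side')
cv2.imwrite('pics/t2.png',t[:,:,::-1]);cv2.imwrite('pics/s2.png',s[:,:,::-1])
E
```

```text
t 8.98 pos [ 0.5188 -0.1799  0.1737] q [-0.38  0.55  1.02  2.19 -1.36  0.56 -0.2 ] dq [-0.   -0.   -0.01  0.01 -0.   -0.    0.05] tilt 25.86 az -15.6 jaw az -105.3 el 0.17 gap 0.0928 F [ 0.5  0.1 -0.8]
[[0.42, 0.8684, -0.2635], [-0.1175, -0.2359, -0.9646], [-0.8999, 0.4361, 0.0029]]
[ 0.57189662 -0.19620819  0.05508234] [ 0.131  -0.0018  0.0014]
```

View pics/s2.png

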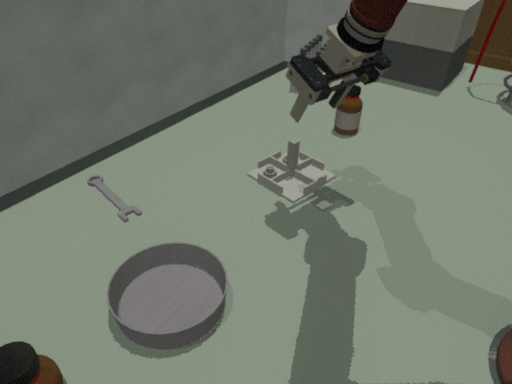

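View pics/t2.png

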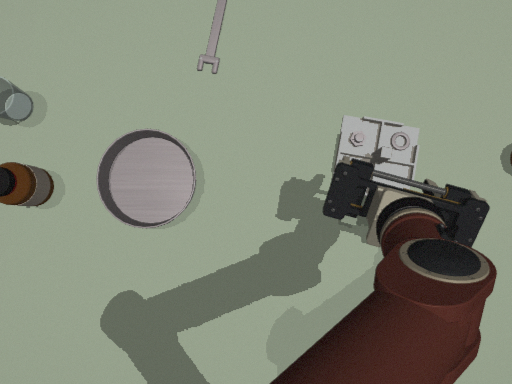

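```bash
python3 -m handwheel '[[[0.03,-0.001,0.001],0],[[0.06,-0.001,0.001],0],[[0.09,-0.002,0.001],0],[[0.115,-0.002,0.001],0],[[0.131,-0.002,0.001],0],[[0.131,-0.002,0.001],0],[[0.131,-0.002,0.001],0]]'>/dev/null; python3 st.py
python3 - <<'E'
from h import *
t=imaging.read_camera('top'); s=imaging.read_camera('side')
big(s,(220,60,380,210),5,'pics/s3.png'); big(t,(310,100,470,220),5,'pics/t3.png')
E
```

```text
t 9.67 pos [ 0.5816 -0.1985  0.0641] q [ 0.31  0.65 -0.01  2.07 -1.36  0.02 -0.18] dq [-0.08 -0.07  0.12  0.08  0.   -0.02 -0.01] tilt 24.10 az -14.5 jaw az -105.3 el -0.34 gap 0.0927 F [-0.1 -0.1  0. ]
[[0.3954, 0.8799, -0.2634], [-0.1023, -0.2428, -0.9647], [-0.9128, 0.4084, -0.006]]
```

View pics/s3.png

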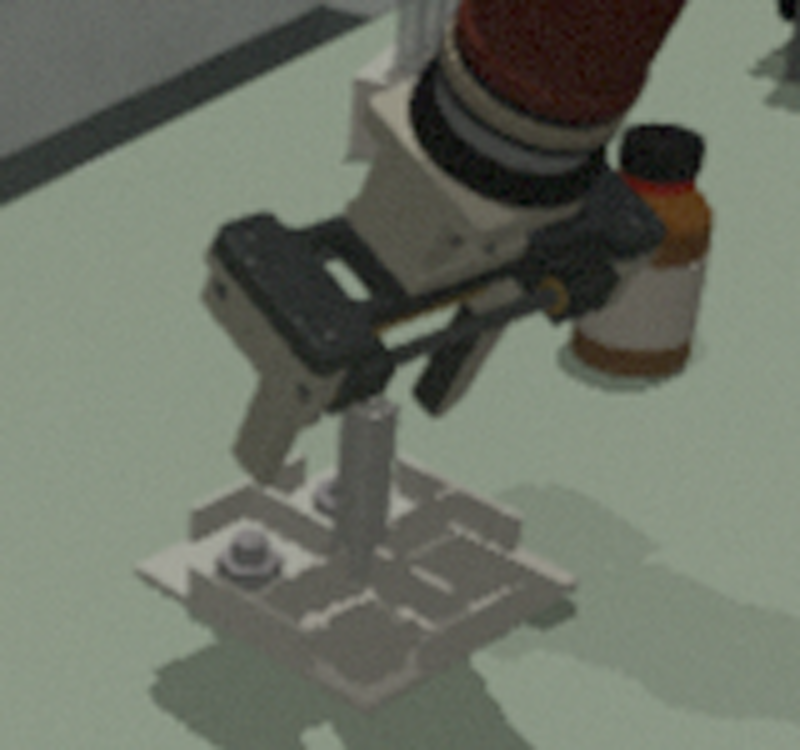

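```bash
python3 -m handwheel '[[[0.004,-0.013,0.001],0],[[0.004,-0.013,0.001],0],[[0.004,-0.013,0.001],0]]'>/dev/null; python3 st.py;  python3 - <<'E'
from h import *
s=manip.sense();R=s['ee_rot'];x=R[:,0]
tgt=np.array([.564,-.194,.072])+.0188*x
print(tgt,(R.T@(tgt-s['eef_pos'])).round(4))
E
```

```text
t 10.02 pos [ 0.5719 -0.1977  0.0642] q [ 0.31  0.64 -0.    2.09 -1.36  0.01 -0.17] dq [-0.    0.   -0.01 -0.01 -0.    0.   -0.  ] tilt 23.56 az -15.2 jaw az -105.3 el -0.02 gap 0.093 F [-0.5  1.   0.3]
[[0.3858, 0.8843, -0.2631], [-0.1049, -0.2413, -0.9648], [-0.9166, 0.3998, -0.0003]]
[ 0.57125239 -0.19597221  0.05476767] [ 0.0083 -0.0047 -0.0015]
```

```bash
python3 -m handwheel '[[[0.009,-0.005,-0.001],0],[[0.009,-0.005,-0.001],0],[[0.009,-0.005,-0.001],0]]'>/dev/null; python3 st.py;  python3 - <<'E'
from h import *
s=manip.sense();R=s['ee_rot'];x=R[:,0]
tgt=np.array([.564,-.194,.072])+.0188*x
print(tgt,(R.T@(tgt-s['eef_pos'])).round(4))
E
```

```text
t 10.27 pos [ 0.5746 -0.197   0.0568] q [ 0.31  0.66 -0.    2.08 -1.36  0.01 -0.18] dq [ 0.01 -0.   -0.    0.    0.   -0.    0.  ] tilt 23.14 az -14.9 jaw az -105.2 el -0.13 gap 0.0929 F [-0.2  0.1  1. ]
[[0.3798, 0.8871, -0.2624], [-0.1012, -0.2421, -0.965], [-0.9195, 0.393, -0.0022]]
[ 0.57113965 -0.1959017   0.05471275] [ 0.0005 -0.0042 -0.0002]
```

```bash
python3 -m handwheel '[[[0,-0.005,0],0],[[0,-0.005,0],0],[[0,-0.005,0],0]]'>/dev/null; python3 st.py; python3 -m handwheel '[[[0,0,0],0],[[0,0,0],0],[[0,0,0],0],[[0,0,0],0],[[0,0,0],0],[[0,0,0],0],[[0,0,0],0],[[0,0,0],0]]' 0.01 12; python3 st.py;  python3 - <<'E'
from h import *
t=imaging.read_camera('top'); s=imaging.read_camera('side')
big(s,(220,60,380,210),5,'pics/s4.png'); big(t,(310,100,470,220),5,'pics/t4.png')
E
```

```text
t 10.52 pos [ 0.571  -0.1967  0.0567] q [ 0.31  0.65 -0.01  2.09 -1.36  0.01 -0.17] dq [ 0.    0.   -0.   -0.01  0.    0.    0.  ] tilt 22.93 az -14.9 jaw az -105.3 el -0.16 gap 0.093 F [ 1.  -0.6 -0.6]
[[0.3765, 0.8882, -0.2632], [-0.1001, -0.2435, -0.9647], [-0.921, 0.3896, -0.0028]]
time: 11.18
eef_pos: [0.5712, -0.1967, 0.0566]
ee_rot: [[0.377, 0.888, -0.263], [-0.1, -0.243, -0.965], [-0.921, 0.39, -0.003]]
force: [0.3, -0.2, 0.4]
finger_gap: 0.0439
t 11.18 pos [ 0.5712 -0.1967  0.0566] q [ 0.31  0.65 -0.01  2.09 -1.36  0.01 -0.17] dq [ 0. -0.  0.  0.  0.  0.  0.] tilt 22.94 az -14.9 jaw az -105.3 el -0.16 gap 0.0439 F [ 0.3 -0.2  0.4]
[[0.3766, 0.8882, -0.2632], [-0.1, -0.2434, -0.9647], [-0.9209, 0.3897, -0.0029]]
```

View pics/s4.png

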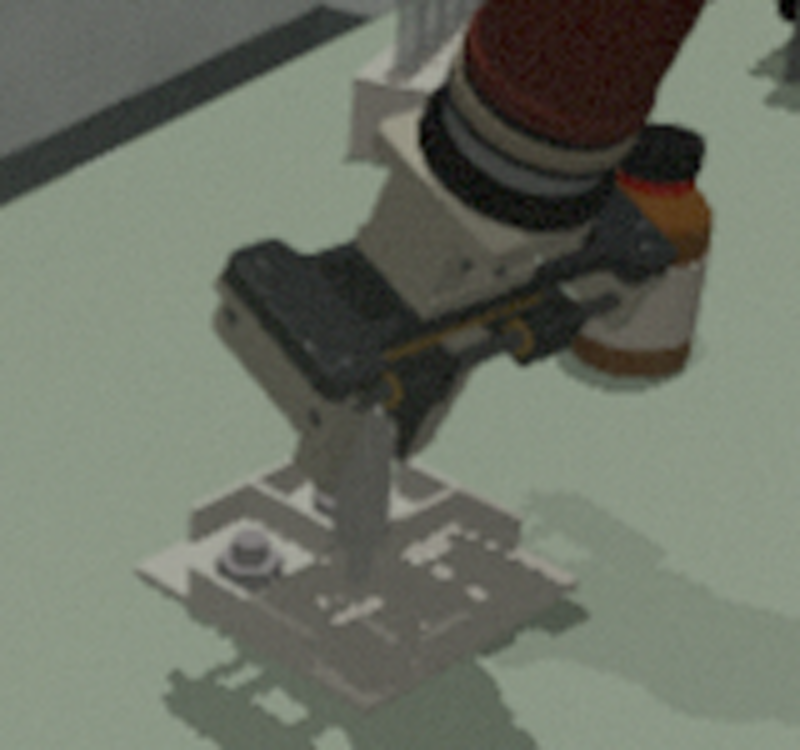

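View pics/t4.png

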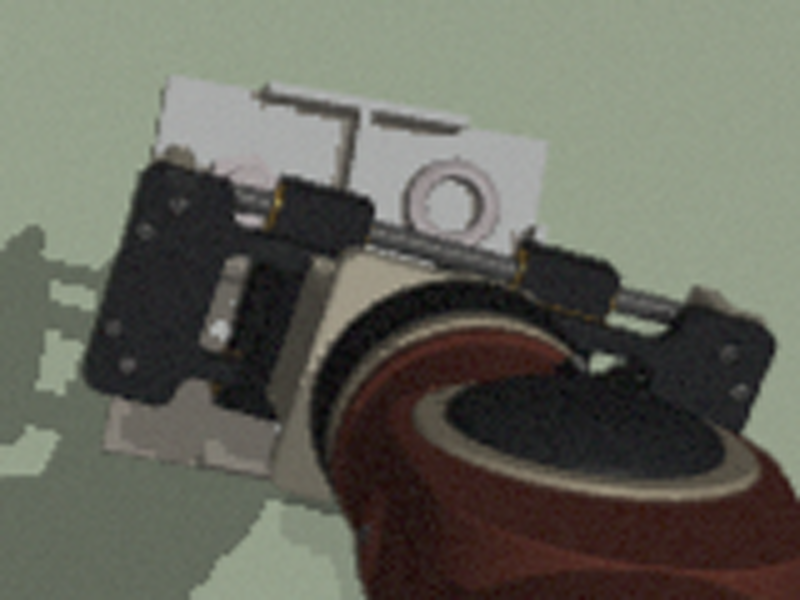

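```bash
python3 -m handwheel '[[[0,0,0],0],[[0,0,0],0],[[0,0,0],0],[[0,0,0],0],[[0,0,0],0],[[0,0,0],0]]' 0.005 12 |tail -2; python3 -m handwheel '[[[0,0,0],0],[[0,0,0],0],[[0,0,0],0]]' 0 45
python3 - <<'E'
from h import *
t=imaging.read_camera('top')
big(t,(310,100,470,220),5,'pics/t5.png')
E
```

```text
force: [-0.1, 0.8, 0.1]
finger_gap: 0.0187
time: 12.03
eef_pos: [0.5712, -0.1965, 0.0566]
ee_rot: [[0.377, 0.888, -0.263], [-0.1, -0.244, -0.965], [-0.921, 0.39, -0.003]]
force: [0.3, 0.8, 0.1]
finger_gap: 0.0183
```

View pics/t5.png

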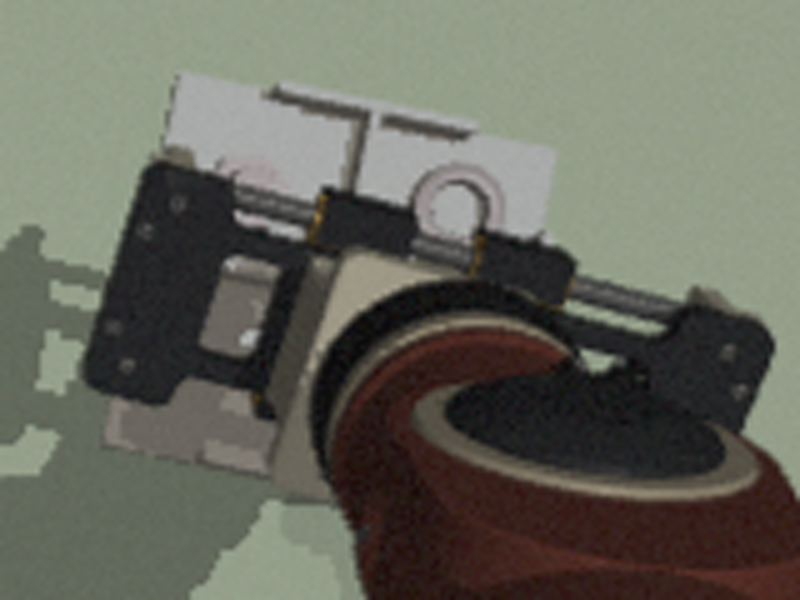

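```bash
python3 -m handwheel '[[[-0.003,0.001,0],0],[[-0.009,0.004,0],0],[[-0.018,0.008,0],0],[[-0.029,0.012,0],0],[[-0.041,0.018,0],0],[[-0.053,0.023,0],0],[[-0.064,0.027,0],0],[[-0.074,0.031,0],0],[[-0.082,0.035,0],0],[[-0.088,0.037,0],0],[[-0.091,0.039,0],0],[[-0.092,0.039,0],0]]'; python3 st.py;python3 - <<'E'
from h import *
t=imaging.read_camera('top');s=imaging.read_camera('side')
big(t,(290,80,490,230),4,'pics/t6.png');big(s,(200,60,400,210),4,'pics/s6.png')
E
```

```text
time: 13.08
eef_pos: [0.5711, -0.197, 0.1566]
ee_rot: [[0.376, 0.888, -0.263], [-0.1, -0.243, -0.965], [-0.921, 0.39, -0.002]]
force: [-0.0, 0.9, -3.2]
finger_gap: 0.0182
t 13.08 pos [ 0.5711 -0.197   0.1566] q [-0.11  0.54  0.61  2.02 -0.98  0.42 -0.6 ] dq [-0.01 -0.01  0.02  0.01  0.02  0.01 -0.01] tilt 22.93 az -14.9 jaw az -105.2 el -0.14 gap 0.0182 F [-0.   0.9 -3.2]
[[0.3765, 0.8883, -0.263], [-0.1003, -0.2431, -0.9648], [-0.921, 0.3896, -0.0024]]
```

View pics/s6.png

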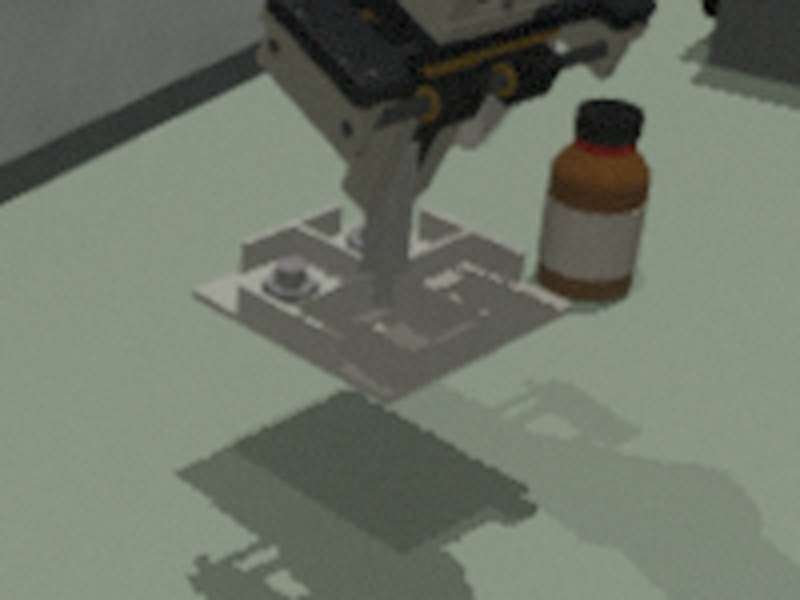

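View pics/t6.png

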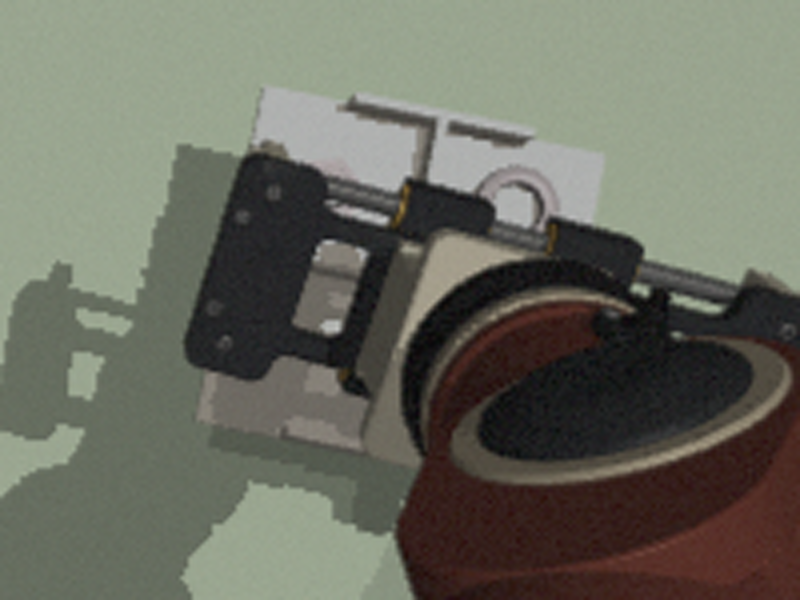

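```bash
cat > plan.py <<'E'
from h import *
from scipy.spatial.transform import Rotation as Ro
s=manip.sense();R0=s['ee_rot'];x=R0[:,0]
# tray frame at grasp: y_t along -jaw(z tool) horizontally => faces; plug corner = (+x,+y) in tray
yt=-R0[:,2].copy(); yt[2]=0; yt/=np.linalg.norm(yt); zt=np.array([0,0,1.]); xt=np.cross(yt,zt)
Rt=np.c_[xt,yt,zt]; M=R0.T@Rt   # tray in tool
g_tool=np.array([-0.0188-0.0015,0,0]) # grasp pt (tcp z .0566 -> grip .0739)
pan=np.array([.5245,.215])
def tray(tcp,psi):
    R=R0@Ro.from_euler('x',-psi,degrees=True).as_matrix()
    return R@M, tcp+R@g_tool, R
if __name__=='__main__':
    print('yaw',np.degrees(np.arctan2(xt[1],xt[0])))
    for psi in [0,10,20,30,40,50,60,70,80,90,100,110]:
        A,g,R=tray(np.zeros(3),psi)
        d=A.T@np.array([0,0,-1]); 
        c=g+A@np.array([.07,.07,-.067]); c2=g+A@np.array([.04,.07,-.067])
        low=min((g+A@np.array([a,b,-.072]))[2] for a in(-.07,.07) for b in (-.07,.07))
        print(psi,'tilt %.1f slope az in tray %.1f'%(np.degrees(np.arccos(A[2,2])),np.degrees(np.arctan2(d[1],d[0]))),'corner',c.round(3),'side',c2.round(3),'low %.3f'%low,'grip',g.round(3))
E
python3 plan.py
```

```text
yaw -15.253416174884213
0 tilt nan slope az in tray 45.7 corner [ 0.078  0.051 -0.048] side [ 0.049  0.059 -0.048] low -0.053 grip [-0.008  0.002  0.019]
10 tilt 3.9 slope az in tray 85.8 corner [ 0.069  0.06  -0.053] side [ 0.039  0.063 -0.053] low -0.058 grip [-0.008  0.002  0.019]
20 tilt 7.7 slope az in tray 81.2 corner [ 0.057  0.066 -0.058] side [ 0.027  0.064 -0.058] low -0.063 grip [-0.008  0.002  0.019]
30 tilt 11.5 slope az in tray 76.5 corner [ 0.045  0.07  -0.064] side [ 0.016  0.064 -0.062] low -0.069 grip [-0.008  0.002  0.019]
40 tilt 15.3 slope az in tray 71.8 corner [ 0.033  0.072 -0.069] side [ 0.005  0.061 -0.067] low -0.074 grip [-0.008  0.002  0.019]
50 tilt 18.9 slope az in tray 67.1 corner [ 0.02   0.072 -0.074] side [-0.006  0.057 -0.071] low -0.079 grip [-0.008  0.002  0.019]
60 tilt 22.4 slope az in tray 62.4 corner [ 0.007  0.069 -0.079] side [-0.016  0.05  -0.074] low -0.084 grip [-0.008  0.002  0.019]
70 tilt 25.8 slope az in tray 57.6 corner [-0.005  0.064 -0.084] side [-0.025  0.042 -0.077] low -0.088 grip [-0.008  0.002  0.019]
80 tilt 28.9 slope az in tray 52.7 corner [-0.016  0.056 -0.087] side [-0.032  0.032 -0.079] low -0.092 grip [-0.008  0.002  0.019]
90 tilt 31.9 slope az in tray 47.7 corner [-0.026  0.047 -0.09 ] side [-0.038  0.022 -0.08 ] low -0.095 grip [-0.008  0.002  0.019]
100 tilt 34.6 slope az in tray 42.7 corner [-0.034  0.036 -0.093] side [-0.042  0.01  -0.08 ] low -0.097 grip [-0.008  0.002  0.019]
110 tilt 37.1 slope az in tray 37.6 corner [-0.041  0.024 -0.094] side [-0.044 -0.002 -0.08 ] low -0.098 grip [-0.008  0.002  0.019]plan.py:19: RuntimeWarning: invalid value encountered in arccos
  print(psi,'tilt %.1f slope az in tray %.1f'%(np.degrees(np.arccos(A[2,2])),np.degrees(np.arctan2(d[1],d[0]))),'corner',c.round(3),'side',c2.round(3),'low %.3f'%low,'grip',g.round(3))
```

```bash
python3 -m handwheel '[[[-0.0006,-0.0012,-0.0034],0],[[-0.0017,-0.0037,-0.0102],0],[[-0.0034,-0.0074,-0.0203],0],[[-0.0056,-0.0123,-0.0339],0],[[-0.0084,-0.0184,-0.0508],0],[[-0.0112,-0.0245,-0.0677],0],[[-0.014,-0.0306,-0.0846],0],[[-0.0168,-0.0368,-0.1016],0],[[-0.0196,-0.0429,-0.1185],0],[[-0.0224,-0.049,-0.1354],0]]'; python3 st.py
```

```text
time: 14.02
eef_pos: [0.5542, -0.0503, 0.158]
ee_rot: [[0.376, 0.889, -0.262], [-0.099, -0.243, -0.965], [-0.921, 0.388, -0.004]]
force: [0.4, -0.3, -3.3]
finger_gap: 0.0183
t 14.02 pos [ 0.5542 -0.0503  0.158 ] q [-0.52  0.51  0.74  2.14 -0.94  0.33 -0.89] dq [-0.68  0.02  0.28  0.09  0.09 -0.04 -0.5 ] tilt 22.86 az -14.7 jaw az -105.2 el -0.22 gap 0.0183 F [ 0.4 -0.3 -3.3]
[[0.3757, 0.8888, -0.2624], [-0.0986, -0.2433, -0.9649], [-0.9215, 0.3884, -0.0038]]
```

```bash
python3 -m handwheel '[[[-0.0028,-0.0061,-0.0169],0],[[-0.0056,-0.0123,-0.0339],0],[[-0.0084,-0.0184,-0.0508],0],[[-0.0112,-0.0245,-0.0677],0],[[-0.014,-0.0306,-0.0846],0],[[-0.0168,-0.0368,-0.1016],0],[[-0.0196,-0.0429,-0.1185],0],[[-0.0224,-0.049,-0.1354],0],[[-0.0252,-0.0551,-0.1523],0]]'; python3 st.py
```

```text
time: 14.77
eef_pos: [0.5355, 0.1128, 0.16]
ee_rot: [[0.375, 0.889, -0.262], [-0.098, -0.243, -0.965], [-0.922, 0.388, -0.004]]
force: [0.3, 0.0, -4.2]
finger_gap: 0.0179
t 14.77 pos [0.5355 0.1128 0.16  ] q [-1.03  0.6   0.98  2.12 -0.87  0.41 -1.3 ] dq [-0.61  0.19  0.31 -0.11  0.08  0.19 -0.52] tilt 22.82 az -14.7 jaw az -105.2 el -0.21 gap 0.0179 F [ 0.3  0.  -4.2]
[[0.3752, 0.8892, -0.262], [-0.0984, -0.2428, -0.9651], [-0.9217, 0.3879, -0.0036]]
```

```bash
python3 -m handwheel '[[[-0.0025,-0.0055,-0.015],0],[[-0.0045,-0.01,-0.027],0],[[-0.0065,-0.014,-0.038],0],[[-0.008,-0.017,-0.046],0],[[-0.009,-0.019,-0.0505],0],[[-0.009,-0.019,-0.052],0],[[-0.009,-0.019,-0.052],0],[[-0.009,-0.019,-0.052],0]]'; python3 st.py;python3 - <<'E'
from h import *
t=imaging.read_camera('top');s=imaging.read_camera('side')
cv2.imwrite('pics/t7.png',t[:,:,::-1]);cv2.imwrite('pics/s7.png',s[:,:,::-1])
E
```

```text
time: 15.43
eef_pos: [0.5299, 0.1655, 0.1617]
ee_rot: [[0.377, 0.888, -0.264], [-0.101, -0.245, -0.964], [-0.921, 0.39, -0.003]]
force: [0.7, -0.8, -2.9]
finger_gap: 0.0182
t 15.43 pos [0.5299 0.1655 0.1617] q [-1.17  0.65  1.06  2.08 -0.85  0.46 -1.43] dq [ 0.01 -0.01  0.    0.    0.   -0.   -0.  ] tilt 22.94 az -15.0 jaw az -105.3 el -0.16 gap 0.0182 F [ 0.7 -0.8 -2.9]
[[0.3766, 0.8878, -0.2644], [-0.1006, -0.2446, -0.9644], [-0.9209, 0.3898, -0.0028]]
```

View pics/s7.png

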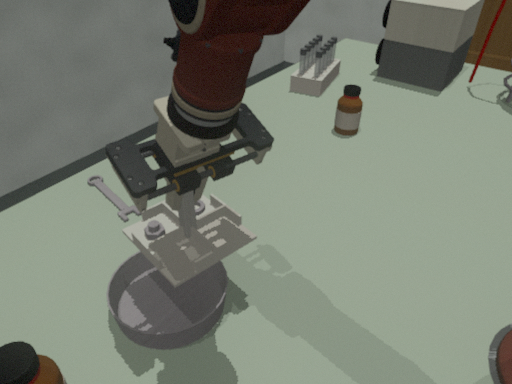

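View pics/t7.png

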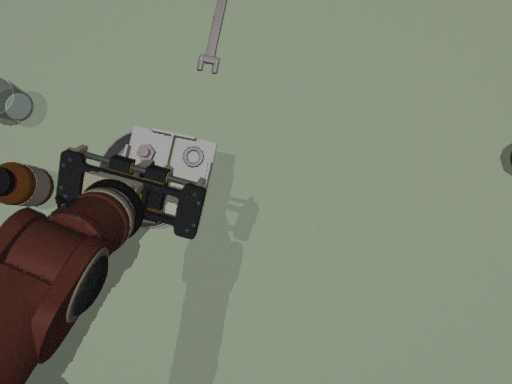

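```bash
python3 -m handwheel '[[[0,0,0],-1],[[0,0,0],-3],[[0,0,0],-6],[[0,0,0],-10],[[0,0,0],-15],[[0,0,0],-20],[[0,0,0],-25],[[0,0,0],-30],[[0,0,0],-35],[[0,0,0],-40]]'; python3 st.py;python3 - <<'E'
from h import *
t=imaging.read_camera('top');s=imaging.read_camera('side')
big(t,(40,80,260,245),3,'pics/t8.png');big(s,(80,130,300,350),3,'pics/s8.png')
E
```

```text
time: 16.37
eef_pos: [0.53, 0.166, 0.1618]
ee_rot: [[0.377, 0.848, 0.374], [-0.1, 0.438, -0.893], [-0.921, 0.299, 0.25]]
force: [-0.1, 0.2, -3.7]
finger_gap: 0.0178
t 16.37 pos [0.53   0.166  0.1618] q [-1.08  0.58  0.89  2.08 -0.6   0.38 -0.97] dq [ 0.13 -0.09 -0.24 -0.    0.4  -0.1   0.65] tilt 22.95 az -14.9 jaw az -67.3 el 14.47 gap 0.0178 F [-0.1  0.2 -3.7]
[[0.3768, 0.8476, 0.3736], [-0.1, 0.4382, -0.8933], [-0.9209, 0.2993, 0.2499]]
```

View pics/s8.png

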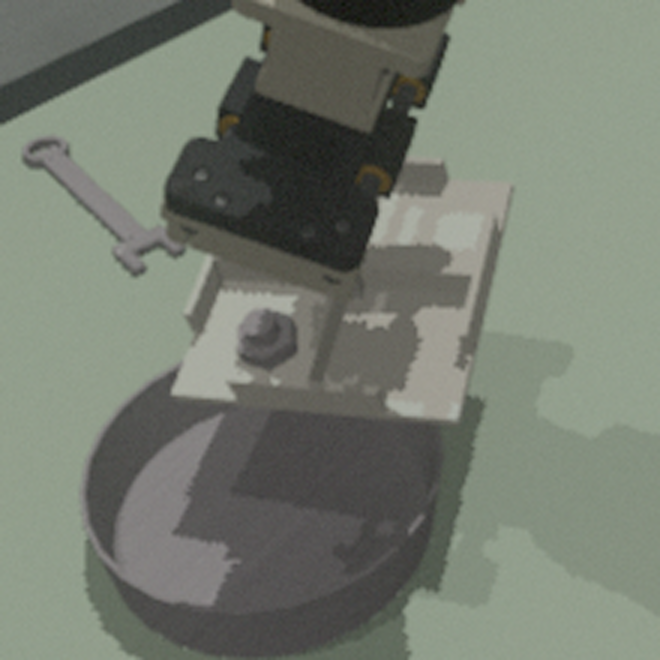

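View pics/t8.png

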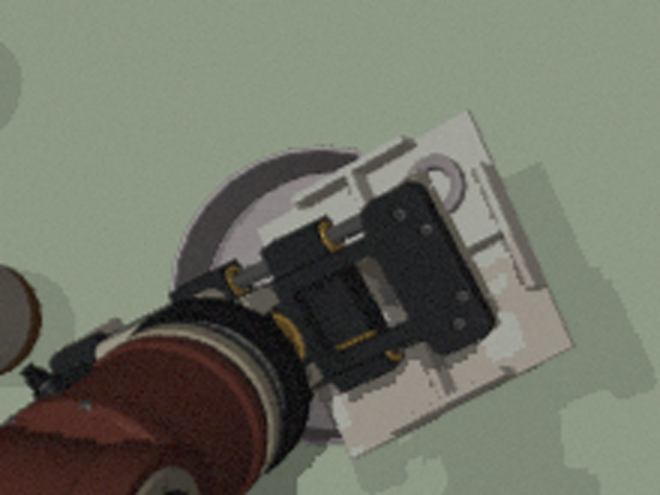

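```bash
python3 -m handwheel '[[[0,0,0],-5],[[0,0,0],-10],[[0,0,0],-15],[[0,0,0],-20],[[0,0,0],-25],[[0,0,0],-30]]'
python3 - <<'E'
from h import *
s=imaging.read_camera('side')
big(s,(80,130,300,350),3,'pics/s9.png')
E
python3 -m handwheel '[[[0,0,0],-5],[[0,0,0],-10],[[0,0,0],-15],[[0,0,0],-20],[[0,0,0],-24],[[0,0,0],-27],[[0,0,0],-29],[[0,0,0],-30]]'; python3 st.py;python3 - <<'E'
from h import *
t=imaging.read_camera('top');s=imaging.read_camera('side')
big(t,(40,80,260,245),3,'pics/t10.png');big(s,(80,130,300,350),3,'pics/s10.png')
E
```

```text
time: 16.97
eef_pos: [0.53, 0.166, 0.1617]
ee_rot: [[0.377, 0.55, 0.746], [-0.1, 0.824, -0.557], [-0.921, 0.135, 0.366]]
force: [-1.2, -0.5, -3.5]
finger_gap: 0.0183
time: 17.68
eef_pos: [0.5301, 0.166, 0.1617]
ee_rot: [[0.377, 0.106, 0.92], [-0.1, 0.992, -0.074], [-0.921, -0.065, 0.385]]
force: [-0.6, 0.1, -2.5]
finger_gap: 0.0185
t 17.68 pos [0.5301 0.166  0.1617] q [-0.95  0.51  0.65  2.08 -0.18  0.33 -0.34] dq [ 0.03 -0.01 -0.05 -0.    0.08 -0.    0.12] tilt 22.95 az -14.9 jaw az -4.6 el 22.62 gap 0.0185 F [-0.6  0.1 -2.5]
[[0.3768, 0.1063, 0.9202], [-0.1002, 0.9922, -0.0736], [-0.9208, -0.0645, 0.3845]]
```

View pics/s9.png

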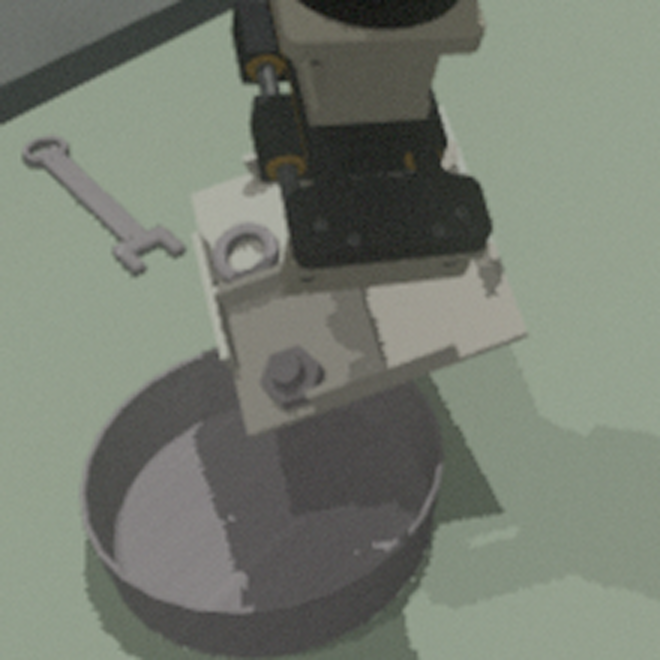

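View pics/s10.png

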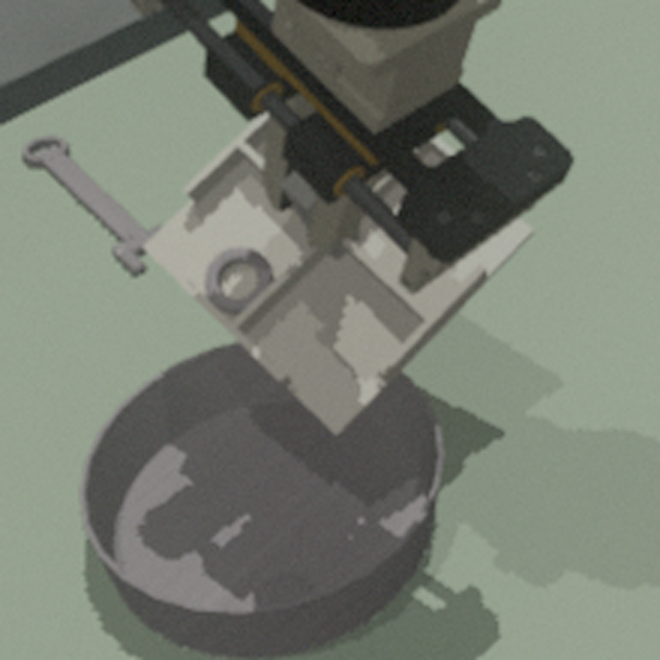

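View pics/t10.png

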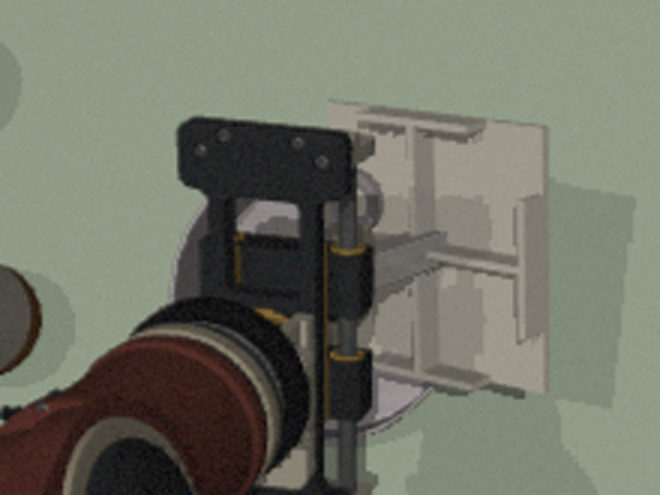

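```bash
python3 -m handwheel '[[[0,0,0],0],[[0,0,0],0],[[0,0,0],0]]'|head -1
python3 - <<'E'
from h import *
s=imaging.read_camera('side'); 
big(np.clip(s[220:350,90:250].astype(float)*1.8-60,0,255).astype(np.uint8),(0,0,160,130),4,'pics/s11.png')
E
```

```text
time: 18.03
```

View pics/s11.png

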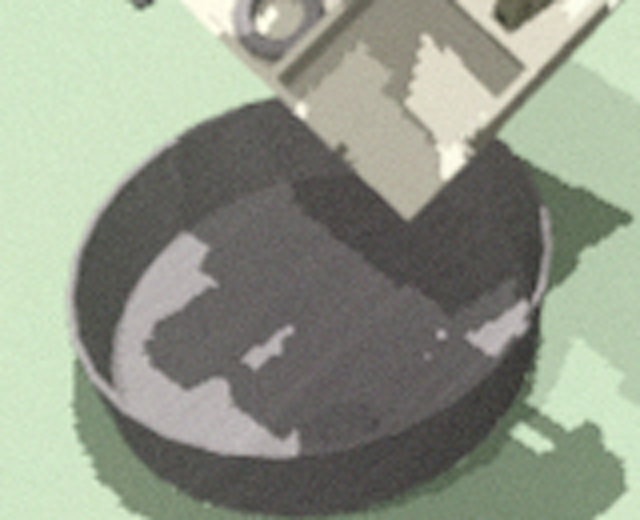

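```bash
python3 -m handwheel '[[[0,0,0],1],[[0,0,0],3],[[0,0,0],6],[[0,0,0],11],[[0,0,0],17],[[0,0,0],23],[[0,0,0],29],[[0,0,0],35],[[0,0,0],41],[[0,0,0],47],[[0,0,0],53],[[0,0,0],59],[[0,0,0],65],[[0,0,0],71],[[0,0,0],77],[[0,0,0],83],[[0,0,0],89],[[0,0,0],94],[[0,0,0],98],[[0,0,0],100]]'>/dev/null; python3 st.py
python3 - <<'E'
from h import *
t=imaging.read_camera('top');s=imaging.read_camera('side')
big(t,(40,80,260,245),3,'pics/t12.png');big(s,(80,130,300,350),3,'pics/s12.png')
E
```

```text
t 19.75 pos [0.5299 0.1667 0.1615] q [-1.17  0.66  1.06  2.08 -0.85  0.47 -1.43] dq [-0.04  0.05  0.1   0.   -0.12  0.06 -0.25] tilt 22.93 az -14.9 jaw az -105.4 el -0.23 gap 0.0177 F [-0.5  0.3 -3. ]
[[0.3766, 0.8874, -0.2659], [-0.1, -0.2464, -0.964], [-0.921, 0.3896, -0.0041]]
```

View pics/s12.png

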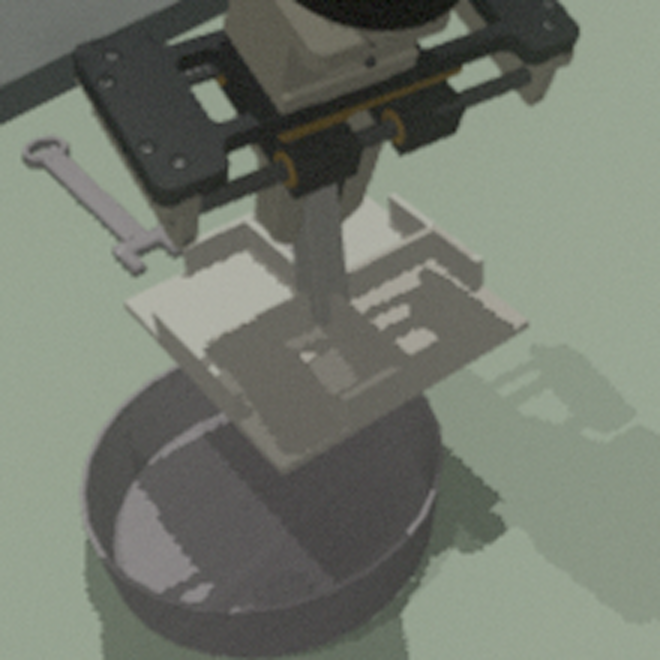

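```bash
python3 -m handwheel '[[[0.0006,0.0012,0.0034],0],[[0.0017,0.0037,0.0102],0],[[0.0034,0.0074,0.0203],0],[[0.0056,0.0123,0.0339],0],[[0.0084,0.0184,0.0508],0],[[0.0112,0.0245,0.0677],0],[[0.014,0.0306,0.0846],0],[[0.0168,0.0368,0.1016],0],[[0.0196,0.0429,0.1185],0],[[0.0224,0.049,0.1354],0],[[0.0252,0.0551,0.1523],0],[[0.028,0.0612,0.1693],0],[[0.0308,0.0674,0.1862],0],[[0.0336,0.0735,0.2031],0],[[0.0364,0.0796,0.22],0],[[0.0392,0.0857,0.237],0]]'>/dev/null; python3 st.py
python3 -m handwheel '[[[0.0028,0.0061,0.0169],0],[[0.0056,0.0123,0.0339],0],[[0.0084,0.0184,0.0508],0],[[0.0112,0.0245,0.0677],0],[[0.0135,0.0294,0.0813],0],[[0.0151,0.0331,0.0914],0],[[0.0162,0.0355,0.0982],0],[[0.0168,0.0368,0.1016],0],[[0.0168,0.0368,0.1016],0],[[0.0168,0.0368,0.1016],0]]'>/dev/null; python3 st.py;  python3 - <<'E'
from h import *
s=manip.sense();R=s['ee_rot']
print((R.T@(np.array([.571,-.1965,.0575])-s['eef_pos'])).round(4))
t=imaging.read_camera('top');s=imaging.read_camera('side')
big(t,(290,80,490,230),4,'pics/t13.png');big(s,(200,60,400,210),4,'pics/s13.png');big(t,(60,90,240,250),4,'pics/p13.png')
E
```

```text
t 21.18 pos [ 0.5581 -0.0895  0.1587] q [-0.4   0.51  0.7   2.12 -0.95  0.34 -0.81] dq [ 0.67  0.   -0.26 -0.12 -0.08  0.07  0.48] tilt 22.99 az -15.1 jaw az -105.3 el -0.11 gap 0.0181 F [ 0.3  0.2 -3.9]
[[0.3771, 0.8876, -0.2645], [-0.1015, -0.2442, -0.9644], [-0.9206, 0.3905, -0.002]]
t 22.02 pos [ 0.5705 -0.1953  0.1567] q [-0.11  0.54  0.61  2.02 -0.97  0.42 -0.61] dq [-0.02 -0.   -0.01  0.   -0.    0.   -0.  ] tilt 22.90 az -14.8 jaw az -105.2 el -0.19 gap 0.0181 F [-0.5  0.1 -3.5]
[[0.3763, 0.8885, -0.2627], [-0.0993, -0.2433, -0.9649], [-0.9212, 0.3892, -0.0033]]
[ 0.0917 -0.0378  0.0013]
```

View pics/s13.png

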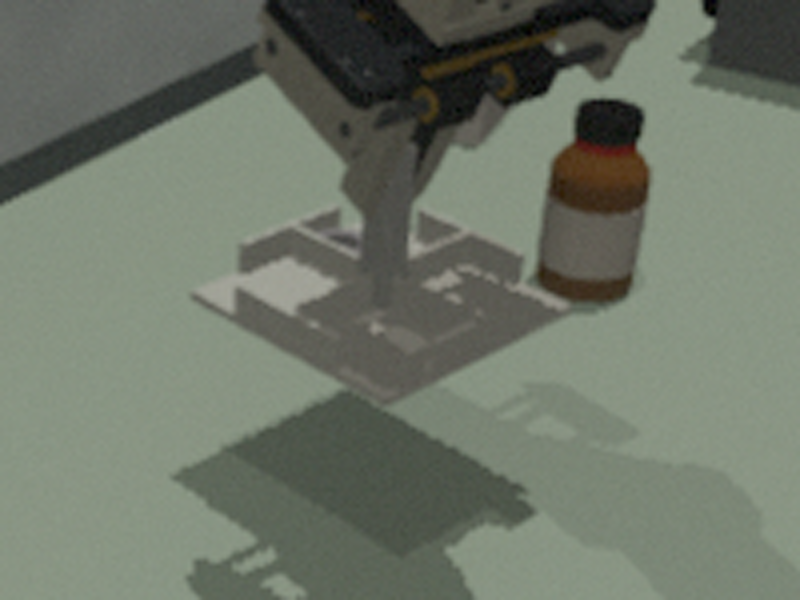

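View pics/p13.png

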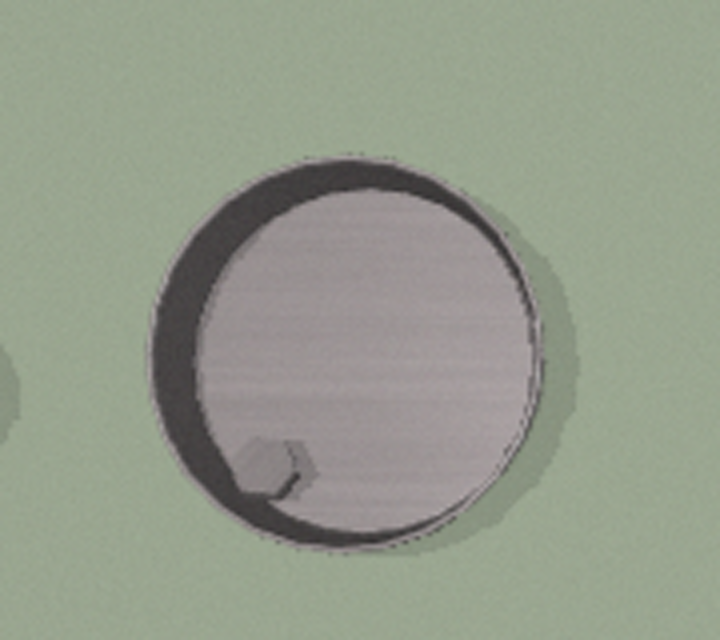

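```bash
python3 -m handwheel '[[[0.003,-0.001,0],0],[[0.009,-0.004,0],0],[[0.018,-0.008,0],0],[[0.029,-0.012,0],0],[[0.041,-0.017,0],0],[[0.053,-0.022,0],0],[[0.064,-0.027,0.001],0],[[0.074,-0.031,0.001],0],[[0.081,-0.034,0.001],0],[[0.086,-0.036,0.001],0],[[0.089,-0.037,0.001],0],[[0.091,-0.038,0.001],0],[[0.092,-0.038,0.001],0],[[0.092,-0.038,0.001],0],[[0.092,-0.038,0.001],0]]'>/dev/null; python3 st.py
```

```text
t 23.37 pos [ 0.5713 -0.1968  0.0571] q [ 0.3   0.65  0.    2.09 -1.33  0.02 -0.21] dq [-0.01 -0.    0.01  0.    0.    0.   -0.  ] tilt 22.92 az -14.9 jaw az -105.3 el -0.15 gap 0.0182 F [-0.   0.5 -2.6]
[[0.3763, 0.8882, -0.2634], [-0.1003, -0.2436, -0.9647], [-0.921, 0.3895, -0.0026]]
```

```bash
python3 -m handwheel '[[[0.001,0,0],0],[[0.001,0,0],0],[[0.001,0,0],0]]'>/dev/null; python3 st.py|head -1;  python3 -m handwheel '[[[0,0,0],0],[[0,0,0],0],[[0,0,0],0],[[0,0,0],0],[[0,0,0],0],[[0,0,0],0],[[0,0,0],0],[[0,0,0],0],[[0,0,0],0],[[0,0,0],0],[[0,0,0],0],[[0,0,0],0],[[0,0,0],0],[[0,0,0],0]]' 0.093 12
python3 - <<'E'
from h import *
t=imaging.read_camera('top');s=imaging.read_camera('side')
big(t,(290,80,490,230),4,'pics/t14.png');big(s,(200,60,400,210),4,'pics/s14.png')
E
```

```text
t 23.62 pos [ 0.5721 -0.1967  0.0567] q [ 0.31  0.65 -0.    2.08 -1.34  0.01 -0.2 ] dq [-0. -0.  0.  0.  0.  0. -0.] tilt 22.98 az -14.9 jaw az -105.2 el -0.15 gap 0.0181 F [-0.1  0.3 -0.1]
time: 24.78
eef_pos: [0.5717, -0.1968, 0.0564]
ee_rot: [[0.377, 0.888, -0.263], [-0.1, -0.244, -0.965], [-0.921, 0.39, -0.003]]
force: [-0.3, -0.3, -0.5]
finger_gap: 0.0929
```

View pics/s14.png

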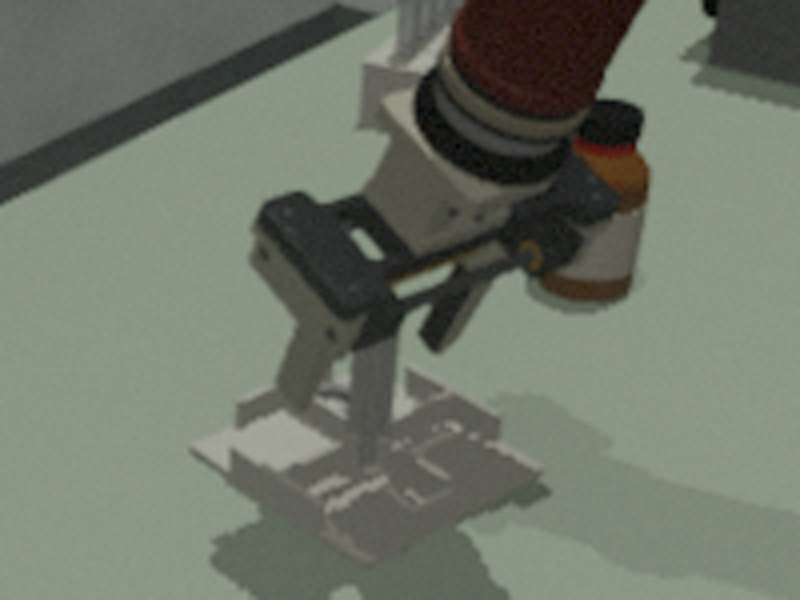

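Tray stands on the bench and the jaws are open. Retract along the tool axis.

```bash
python3 -m handwheel '[[[-0.01,0,0],0],[[-0.03,0,0],0],[[-0.05,0,0],0],[[-0.08,0,0],0],[[-0.11,0,0],0],[[-0.14,0,0],0],[[-0.17,0,0],0],[[-0.17,0,0],0],[[-0.17,0,0],0],[[-0.17,0,0],0]]'; python3 st.py
python3 - <<'E'
from h import *
t=imaging.read_camera('top');s=imaging.read_camera('side')
cv2.imwrite('pics/t15.png',t[:,:,::-1]);big(s,(200,80,400,220),4,'pics/s15.png')
E
```

```text
time: 25.72
eef_pos: [0.5077, -0.1789, 0.2124]
ee_rot: [[0.376, 0.889, -0.262], [-0.099, -0.243, -0.965], [-0.921, 0.389, -0.004]]
force: [0.6, -0.4, -0.2]
finger_gap: 0.093
t 25.72 pos [ 0.5077 -0.1789  0.2124] q [-0.26  0.38  0.78  2.12 -0.81  0.47 -0.73] dq [ 0.02  0.02 -0.02  0.01  0.   -0.   -0.  ] tilt 22.89 az -14.7 jaw az -105.2 el -0.20 gap 0.093 F [ 0.6 -0.4 -0.2]
[[0.3763, 0.8887, -0.2619], [-0.0987, -0.2426, -0.9651], [-0.9212, 0.389, -0.0036]]
```

View pics/s15.png

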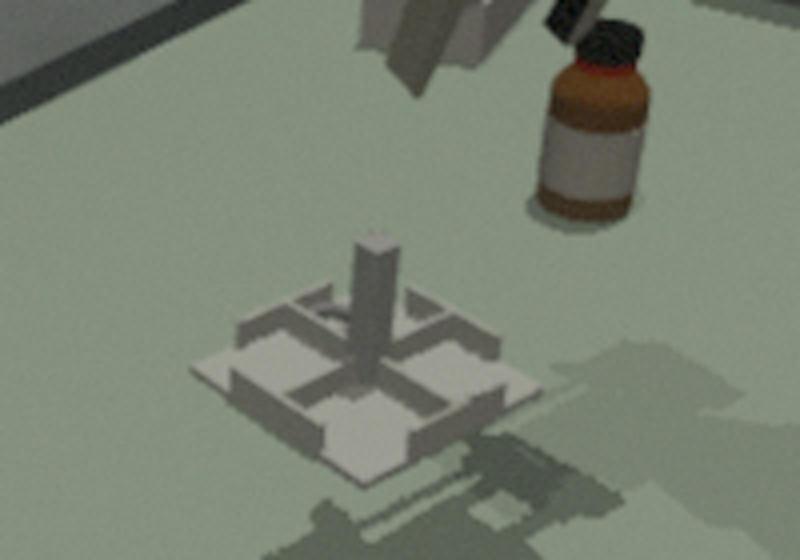

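View pics/t15.png

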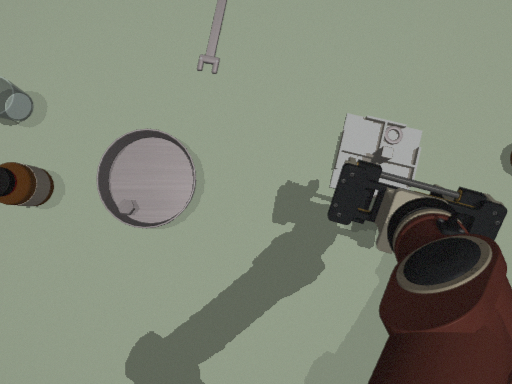

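Run:
```python
from h import *
p=plane('top',(128,207),.013); print('plug-pan',np.linalg.norm(p[:2]-[.5245,.215]))
t=imaging.read_camera('top'); big(t,(325,100,430,205),6,'pics/t16.png')
r=plane('top',(392,135),.013); print('ring',r)
from plant import workorder; print(workorder.hand_in())
```

```text
plug-pan 0.06411073883138765
ring [ 0.60622831 -0.22377668  0.013     ]
the job is handed in; nothing more can be done
None
```

View pics/t16.png

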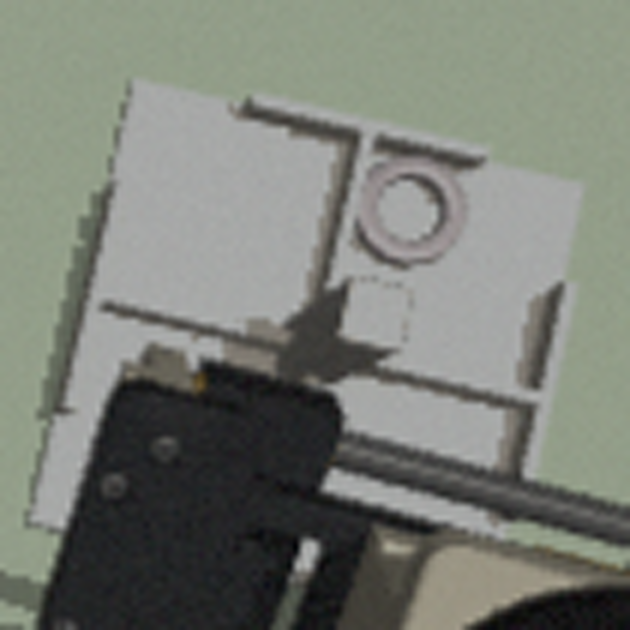

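The hex plug is in the pan, the ring is still in its tray bay, and the tray stands on the bench, released. I handed the job in at about 26 s; no verdict was reported.

**How the tray was tipped:** Moves can only turn the tool about its own x axis, so I first leaned the tool by about 23 degrees by commanding poses beyond the arm's reach, a row at a time. I gripped the level tray by its post with the tool leaning. I carried it over the pan and turned 100 degrees about the tool's x axis. By calculation this tilted the tray about 35 degrees towards the plug's corner, and the plug slid out into the pan. I then turned back to level, set the tray down at its old place and opened the gripper.

**Last checks:**
- **Plug:** about 64 mm from the pan's centre in the top view (limit 85 mm), lying on the pan floor against the wall.
- **Ring:** flat on the tray floor, resting against the divider and rim.
- **Tray:** looks flat in the side view. It is about 0.41 m from the pan's centre, and the load had come off the wrist before I let go.
- **Gripper:** open and backed off 170 mm along its axis, with near zero force on the tool.

**What did not go to plan:**
- At the post, the wrist reached a joint limit. The lean dropped from about 26 to 23 degrees, and I had to correct the position three times before gripping.
- The tray turned about 5 degrees in yaw as the jaws closed on it.
- While leaning the tool in free air, one reading showed about 55 N at the wrist, below the 120 N limit. I took it to be a jerk at a joint limit, but did not check this.
- I did not measure any contact between the fingers and the plug or ring. None was visible in the pictures.

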